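Level an appliance stand with a spirit level and its levelling foot

ROBOT

A 6-joint arm with a two-finger parallel gripper is mounted at the origin on a cart in front of the work surface, level with it; the furniture and walls round the work are solid. World frame = base frame: x ahead of the robot, y to its left, z up, the work surface at z = 0. Lengths are in m, angles in rad, forces in N, time in s.
With the tool pointing down it reaches from about 0.3 to 0.85 m from the base axis. Payload 4.2 kg.
Tool frame: the origin (TCP) lies between the finger pads; the fingertips stand 17 mm ahead of it and the grasp point (between the pads) lies 2 mm behind it; z points along the fingers, y is the line along which they close (so a half turn about z gives the same grasp; the last joint's range is limited). The gripper opens to 91 mm and grips with 3 to 60 N. Pads are 32 mm wide; open, the fingers measure 118 mm over their backs; the gripper's body (76 mm by 178 mm) begins 60 mm behind the grasp point.
Start: joints at [1.2, 0.32, 1.565, -0, 1.257, -0.02], TCP at [0.198, 0.54, 0.231] pointing down, gripper open.
Joint ranges: [-3.11, 3.11], [-0.84, 2.01], [0.21, 2.61], [-1.34, 4.49], [0.05, 2.63], [-2.56, 2.56]. Speed limits (rad/s): [2.57, 2.57, 3.14, 3.14, 3.14, 3.14].

INTERFACE

Orientations are given as a 3x3 rotation matrix whose columns are the frame's x, y, z axes.
In Python, from station import telemetry, vision, hand_in, boxes_of gives the robot as it stands. The module is installed in compiled form; this text tells all that it offers.
- The arm moves only by the shell command python3 -m creep 'ROWS' [OPENING]. ROWS is JSON, one flat list of numbers, 4 for each row, row after row: the shift along the tool's x, y, z in mm, then the turn about the tool's z in degrees. A call has 1 to 20 rows; each row shifts and turns the commanded pose from where the row before left it, along the tool's axes as they then stand; what a row does not reach is not made up. A row lasts 1/8 s, in which the tool goes at most 62.5 mm and 10.7 degrees, less where a joint would pass 70% of its speed; a pose out of reach is approached as far as the arm can. A call with a gripper value outside its range is refused whole. OPENING is the opening, from 0 (shut) to 1 (fully open), set as the call begins (- or left out, the last holds). The fingers move at their own pace and stop on an object; the grip force is fixed at half the most. Time passes only in rows, so rows that do not move let the fingers close. It gives the time, the measured TCP pose, the force, the opening and the grip force at its end, in the units of the state.
- telemetry.get_obs(): the state, without advancing time (a new reading comes with each control period).
- vision.capture(name): name is "side" or "top" or "wrist"; returns a dict with "image" (400x640x3 uint8, red, green, blue), "range_z" (400x640 float32, m along the optical axis (not along the pixel's ray), 0 where there is no reading), "fx", "fy", "cx", "cy" (pixels), "dist_coeffs" ([k1, k2, p1, p2, k3] as OpenCV has them; the pictures are not rectified), "pose" (4x4, takes a point from camera to world coordinates). Camera axes: x right, y down, z forward; pixel columns grow to the right and rows downward; lengths in m; the calibration is good to about 2 mm. A picture is of the moment at which its call begins.
- hand_in(): hands the job in; it is judged then, once.
Trained networks look in the newest picture that a camera, given by its name, has taken for a name from the list of things; names that differ only in an ending like _2 or _b are one class to them, and where a whole thing is asked for, a point or a joint stands for the part that bears it (a point fixed in the world has none). Each returns a list of dicts, best first, with "p" (0 to 1); they miss things now and then, are a little off and sometimes report something else, mostly with a low value. They report only what shows in the picture. A call takes as long as a camera call.
- boxes_of(query, camera): "pixel" ([column, row] in pixels, amid what is visible of it).
The state is a dict: "time": time; "qpos": joint angles; "qd": joint speeds; "joint_torque": joint torques, N m; "ee_pos": TCP position; "orientation": TCP orientation; "ft_force": force on the tool from outside, world axes, zero at the start; "torque": the same for the moment, N m; "grip_width": finger opening in m; "grasp_force": force on a finger pad.
Only numpy, scipy, OpenCV 4.12 (cv2) and the standard library are available. Lean on these libraries where they do the work, as an engineer would, in place of code of your own. Each camera call takes 0.05 s, during which the arm holds its last target. There are 200 camera calls.

TASK

The wooden appliance stand leans to the left. Clear the old wooden packing wedge off its board into the steel scrap tub, lay the spirit level flat and lengthways on the board, and turn the black wing knob of the levelling foot until the bubble of the long vial sits centred between its two lines. Then press the middle of the spirit level down on the board with a light steady push of about 10 newtons and finish like that, still pressing, with the bubble centred; do not tip the tub over or knock the polka-dot mug or the wooden salt mill about.

Things in the scene. Friction and masses are not known exactly. Their poses are not given: they have to be found in the camera images.
- board: Tilting part of the appliance stand: the wooden board with its two right-hand legs and steel bars. Its origin lies on the worktop midway between the two plain feet at the right end, which stay put; the board tips about the x axis through it. y points along the board to its left (knob) end; the board's centre is 130 mm along it.
- board_top (a point): Centre of the top face of the board, 340 mm long (point y axis, towards the left, knob end), 190 mm wide (x axis), 18 mm thick, its top about 65 mm above the worktop; z points out of the face. At the start the left end is about 2.5 to 5 mm too low, and this point leans with the board.
- knob (a point): Grip point, on the upright axis of the levelling foot's black wing knob, 135 mm left of the board's centre, 100 mm above the worktop. Wings: a bar 60 mm long (point x), 13 mm thick (point y), 24 mm high, this point at mid height. Clockwise from above raises the left end, 12 mm a turn; the knob keeps its height. 1.3 to 2.7 rad are needed. Friction about 0.07 N m; it stays where it is left.
- level: Spirit level: aluminium bar with black ends, 200 mm long (x axis), 24 mm wide (y axis), 40 mm high, about 320 g; origin at the centre of its underside, z up. It starts flat on the glass hob (5 mm above the worktop). Its top is solid for 28 mm either side of the middle: grip it there across its width, or press there.
- vial (a point): Centre of the long vial, seen through the window in the top of the level, 60 mm from the level's middle towards its +x end and 34 mm above its underside; same axes as the level. Two black lines ring the vial 11 mm either side of this point; the vial is 56 mm long.
- bubble_mid (a point): Middle of the pale bubble (17 mm long) in the long vial. It floats to the higher end along the level's x axis, 0.8 mm per milliradian of tilt and at most 18 mm, and settles in half a second. With the level on the board, a clockwise radian of the knob moves it 5.8 mm to the left. Centred when at vial.
- wedge: Old packing wedge of pale wood, loose on the board; 56 mm long (x axis), 27 mm wide (y axis, straight parallel sides), 22 mm high at its -x end, 8 mm at its +x end, 30 g. Origin at the centre of its underside.
- tub: Round open steel scrap tub standing loose on the worktop left of the stand, 109 mm high, 147 mm across at the rim, 114 mm at the foot, wall 3 mm, 600 g; a thin wire handle hangs down its robot side. Origin at the centre of its underside.
- tub_floor (a point): Centre of the tub's inner floor, 4 mm above its underside.
- mug: White mug with polka dots, 86 mm across, 102 mm high, behind the stand; leave it alone.
- salt_mill: Wooden salt mill, 58 mm across, 160 mm high, behind the stand; leave it alone.

How it is judged:
By the outcome, as a careful person would: the job done as asked, in the order asked, and still so for the second after the job is handed in, while the arm keeps its last pose, push and grip.
It also fails if it takes over 72 s, if anything falls off the work surface, if the arm or the gripper's body presses on something with over 40 N, if the wrist force passes 120 N, or if a joint passes its speed limit or range.

## Working session

There is one attempt and no reset: what is moved stays moved. The work goes in short steps, Python scripts to look and compute and a shell command to move; the robot and the scene stay as the last step left them, time stands still between calls to the robot, and variables do not carry over. Pictures are saved under pics/ and viewed, at most 10 in all, crops included, and the job is handed in when it is done.

```bash
mkdir -p pics; cat > h.py <<'E'
import numpy as np, cv2
from station import telemetry, vision, hand_in, boxes_of
np.set_printoptions(precision=4, suppress=True)
def cap(n, save=None):
    c=vision.capture(n)
    if save: cv2.imwrite('pics/'+save, c['image'][:,:,::-1])
    return c
def pts(c, px, z=None):
    """pixels -> world; using depth (z None) or the plane of world height z"""
    px=np.atleast_2d(np.array(px,float))
    K=np.array([[c['fx'],0,c['cx']],[0,c['fy'],c['cy']],[0,0,1]])
    n=cv2.undistortPoints(px[:,None],K,np.array(c['dist_coeffs']))[:,0]
    r=np.c_[n,np.ones(len(n))]; T=np.array(c['pose'])
    if z is None:
        i=np.round(px).astype(int); d=c['range_z'][i[:,1],i[:,0]]
    else:
        d=(z-T[2,3])/(r@T[:3,:3].T)[:,2]
    return (r*d[:,None])@T[:3,:3].T+T[:3,3]
def cloud(c):
    g=np.stack(np.meshgrid(np.arange(640),np.arange(400)),-1).reshape(-1,2)
    return pts(c,g).reshape(400,640,3)
def st():
    o=telemetry.get_obs(); print('t',round(o['time'],2),'tcp',np.array(o['ee_pos']),'F',np.array(o['ft_force']),'w',o['grip_width'],'g',o['grasp_force']); return o
E
python3 - <<'E'
from h import *
o=st(); print(o['orientation'])
for n in ['top','side']:
    c=cap(n,n+'0.png'); print(n,np.array(c['pose'])[:3,3],c['fx'])
    for q in ['board','knob','level','vial','bubble_mid','wedge','tub','mug','salt_mill']:
        for b in boxes_of(q,n)[:2]: print(q,round(b['p'],2),np.round(b['pixel']),pts(c,np.clip(b['pixel'],0,[639,399]))[0])
E
```

```text
t 0.0 tcp [0.1974 0.5395 0.2301] F [0.2423 0.1854 0.015 ] w 0.09115358601682344 g 0.0
[[-0.9391  0.3437 -0.0006]
 [ 0.3437  0.9391 -0.0017]
 [ 0.     -0.0018 -1.    ]]
top [0.3356 0.2054 1.4937] 462.3048197166555
board 0.59 [327. 225.] [0.5169 0.0892 0.0607]
level 0.7 [401. 170.] [ 0.5522 -0.2117  0.0418]
vial 0.76 [401. 173.] [ 0.5442 -0.2066  0.0417]
bubble_mid 0.45 [235. 198.] [0.7169 0.2933 0.1354]
wedge 0.63 [360. 217.] [ 0.4831 -0.0114  0.0853]
tub 0.73 [232. 286.] [ 0.5088  0.4475 -0.0028]
mug 0.6 [332. 152.] [ 0.7115 -0.0469  0.0591]
salt_mill 0.89 [235. 197.] [0.7203 0.2901 0.1372]
side [ 0.6134 -0.6905  0.6886] 368.2428014665095
board 0.62 [292. 212.] [0.5169 0.0366 0.0635]
knob 0.65 [300. 164.] [0.5294 0.2005 0.1061]
level 0.61 [296. 302.] [ 0.5445 -0.2283  0.0447]
vial 0.87 [295. 306.] [ 0.5436 -0.2304  0.0351]
bubble_mid 0.7 [280. 223.] [ 0.4908 -0.0204  0.0771]
bubble_mid 0.66 [373. 236.] [ 0.7146 -0.0832  0.0959]
wedge 0.53 [278. 228.] [ 0.4887 -0.0372  0.0773]
wedge 0.26 [297. 164.] [0.5196 0.2031 0.104 ]
tub 0.68 [295. 133.] [0.4894 0.49   0.0494]
mug 0.67 [372. 238.] [ 0.7123 -0.0841  0.092 ]
mug 0.52 [296. 136.] [0.4918 0.4858 0.0403]
salt_mill 0.81 [368. 158.] [0.7322 0.2778 0.08  ]
```

View pics/top0.png

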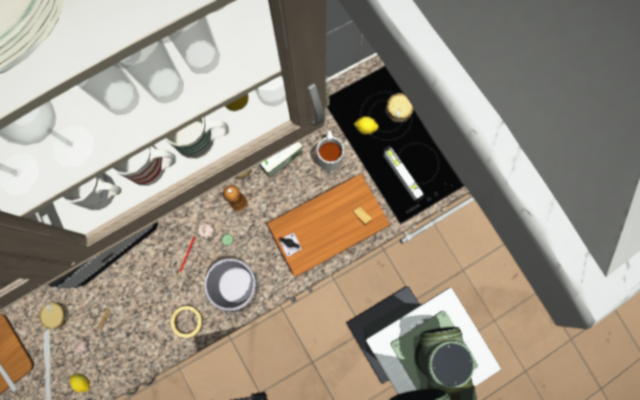

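View pics/side0.png

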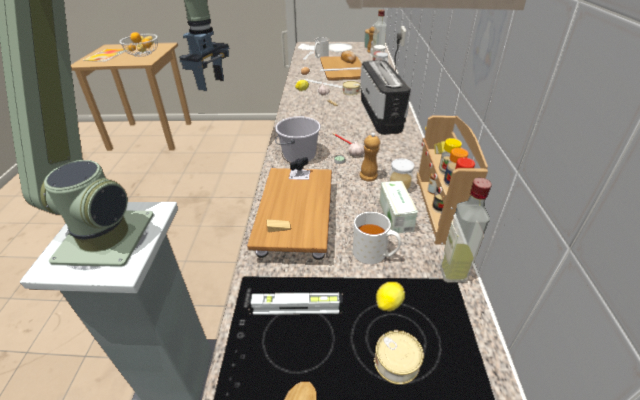

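The top view shows the board at about (328,225), wedge (362,215), level (403,173) on the hob, knob (289,243) and tub (231,285). The side view agrees: wedge (278,226), level (295,302), knob (300,164), tub (298,138). Next I fit poses from depth.

```bash
python3 - <<'E'
from h import *
def rect(P,name):
    r=cv2.minAreaRect((P[:,:2]*1000).astype(np.float32)); b=cv2.boxPoints(r)
    e=[b[1]-b[0],b[2]-b[1]]; L=max(e,key=np.linalg.norm)
    print(name,len(P),'c',np.round(r[0],1),'size',np.round(r[1],1),'long dir deg',round(np.degrees(np.arctan2(L[1],L[0]))%180,1),'z',P[:,2].mean().round(4),P[:,2].max().round(4))
def sel(W,c,xy,rad,z0,z1):
    return W[(np.hypot(W[...,0]-xy[0],W[...,1]-xy[1])<rad)&(W[...,2]>z0)&(W[...,2]<z1)&(c['range_z']>0)]
for n in ['top','side']:
    c=cap(n); W=cloud(c); print(n)
    P=sel(W,c,(.52,.08),.21,.052,.07); 
    A=np.c_[P[:,:2],np.ones(len(P))]; k=np.linalg.lstsq(A,P[:,2],rcond=None)[0]
    for _ in range(3):
        m=abs(A@k-P[:,2])<.003; k=np.linalg.lstsq(A[m],P[m][:,2],rcond=None)[0]
    rect(P[m],'board'); print('plane',k)
    H=W[...,2]-(W[...,:2]@k[:2]+k[2])
    P=W[(np.hypot(W[...,0]-.49,W[...,1]+.02)<.07)&(H>.005)&(H<.03)]; rect(P,'wedge')
    hi=P[:,2]>np.percentile(P[:,2],70); print(' high part',P[hi].mean(0),'low part',P[P[:,2]<np.percentile(P[:,2],30)].mean(0))
    rect(sel(W,c,(.52,.2),.06,.08,.12),'knob')
    rect(sel(W,c,(.55,-.22),.13,.038,.06),'level')
    P=sel(W,c,(.49,.46),.11,.095,.12); rect(P,'tubrim'); print(cv2.minEnclosingCircle((P[:,:2]*1000).astype(np.float32)))
    im=c['image']
    for q,f in (('t' if n=='top' else 's',5),):
        pass
c=vision.capture('side'); im=c['image'][:,:,::-1]
a=cv2.resize(im[280:325,240:350],None,fx=7,fy=6.6,interpolation=2); b=cv2.resize(im[150:260,245:345],(400,280),interpolation=2)
cv2.imwrite('pics/crop1.png',np.vstack([a,np.hstack([b,np.zeros((280,370,3),np.uint8)])])[:600])
E
```

```text
top
board 4204 c [567.4  81.4] size [340.3 292.3] long dir deg 88.1 z 0.0627 0.0679
plane [-0.0026 -0.0128  0.0652]
wedge 234 c [492.6 -18.5] size [127.2 128.6] long dir deg 144.4 z 0.0767 0.0919
 high part [ 0.4716 -0.023   0.0844] low part [ 0.4928 -0.0187  0.0703]
knob 118 c [520.4 217.2] size [57.8 24.5] long dir deg 53.0 z 0.1099 0.1196
level 367 c [ 540.3 -214.7] size [199.7  27.6] long dir deg 0.7 z 0.0433 0.053
tubrim 437 c [504.  433.8] size [150.6 149.8] long dir deg 30.5 z 0.1073 0.1199
((501.0545654296875, 432.79595947265625), 80.69196319580078)
side
board 5278 c [568.8  77.6] size [341.2 290.1] long dir deg 87.9 z 0.0637 0.0686
plane [-0.0007 -0.0156  0.0649]
wedge 226 c [488.1 -24.6] size [55.8 29.4] long dir deg 10.7 z 0.0788 0.0889
 high part [ 0.4712 -0.0292  0.0845] low part [ 0.4985 -0.0282  0.0733]
knob 170 c [522.6 211.5] size [58.2 23.7] long dir deg 35.0 z 0.1035 0.1145
level 972 c [ 540.  -161.1] size [200.8 140.6] long dir deg 1.7 z 0.0433 0.058
tubrim 409 c [506.  429.3] size [148.2 150.8] long dir deg 96.9 z 0.1044 0.1139
((505.90972900390625, 428.7589111328125), 78.39205169677734)
```

View pics/crop1.png

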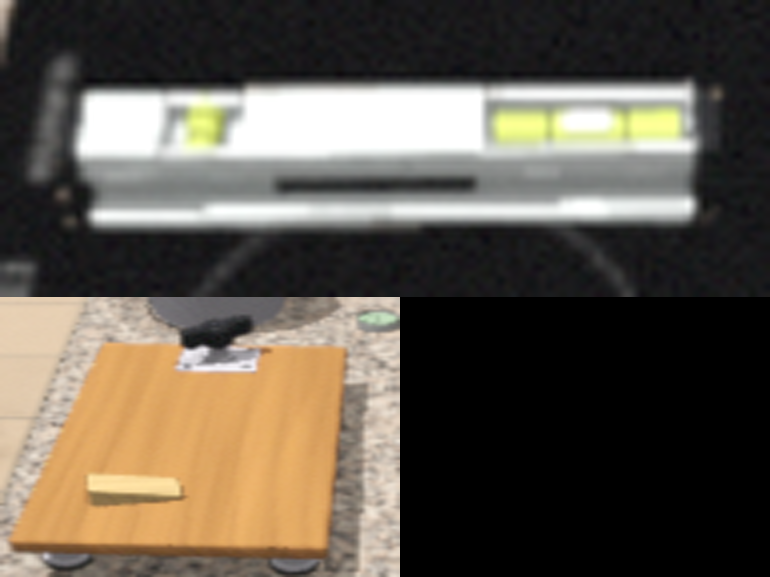

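The level's long vial is on its far (+x) end and the wedge's thick end points toward the robot. The knob wings are turned roughly 40° from x.

```bash
cat >> h.py <<'E'
def go(x,y,z,yawy=None):
    """turn (deg) then shift (mm) in the tool axes after that turn"""
    o=st(); R=np.array(o['orientation']); a=0
    if yawy is not None:
        cur=np.degrees(np.arctan2(R[1,1],R[0,1])); a=-((yawy-cur+90)%180-90)
    t=np.radians(a); Rz=np.array([[np.cos(t),-np.sin(t),0],[np.sin(t),np.cos(t),0],[0,0,1]])
    d=(R@Rz).T@(np.array([x,y,z])-o['ee_pos']); print('TURN',round(a,1),'SHIFT mm',np.round(d*1000,1),'q6',o['qpos'][5])
E
python3 - <<'E'
from h import *
go(.48,-.03,.26,92)
c=cap('side'); W=cloud(c); hsv=cv2.cvtColor(c['image'],cv2.COLOR_RGB2HSV)
k=np.array([-.0007,-.0156,.0649]); H=W[...,2]-(W[...,:2]@k[:2]+k[2])
m=(abs(H)<.004)&(np.hypot(W[...,0]-.52,W[...,1]-.08)<.22)&(hsv[...,1]>110)&(c['range_z']>0)
m=cv2.morphologyEx(m.astype(np.uint8),cv2.MORPH_OPEN,np.ones((3,3)))>0
P=W[m]; r=cv2.minAreaRect((P[:,:2]*1000).astype(np.float32)); print(r, cv2.boxPoints(r))
E
```

```text
t 1.15 tcp [0.1976 0.54   0.231 ] F [ 0.1506  0.0604 -0.4606] w 0.09139124962837238 g 0.0
TURN -22.1 SHIFT mm [-262.3 -579.5  -29.1] q6 -0.02000476047852973
((519.3790283203125, 77.99263763427734), (339.00115966796875, 188.18521118164062), 87.99368286132812) [[419.4099 -88.1099]
 [607.4798 -94.6982]
 [619.3481 244.0952]
 [431.2783 250.6835]]
```

```bash
python3 -m creep '[0,0,-10,-7.4, 0,0,-10,-7.4, 0,0,-10,-7.4, -22,-48,0,0, -22,-48,0,0, -22,-48,0,0, -22,-48,0,0, -22,-48,0,0, -22,-48,0,0, -22,-48,0,0, -22,-48,0,0, -22,-48,0,0, -22,-48,0,0, -21,-49,0,0, -21,-50,0,0, 0,0,0,0, 0,0,0,0]'
python3 - <<'E'
from h import *
st(); c=cap('wrist','w1.png'); T=np.array(c['pose']); print(T)
W=cloud(c); m=c['range_z']>0
for q in ['wedge','knob','board']:
    for b in boxes_of(q,'wrist')[:2]: print(q,b['p'],b['pixel'],pts(c,b['pixel']))
E
```

```text
time: 3.32
ee_pos: [0.4802, -0.0287, 0.2607]
orientation: [[-0.999, -0.036, -0.001], [-0.036, 0.999, 0.001], [0.001, 0.001, -1.0]]
ft_force: [-0.1, -0.1, -0.8]
grip_width: 0.0912
grasp_force: 0.0
t 3.33 tcp [ 0.4802 -0.0287  0.2607] F [-0.1312 -0.1346 -0.8052] w 0.09121638730329265 g 0.0
[[-0.0361  0.9577  0.2855  0.4   ]
 [ 0.9993  0.0343  0.0113 -0.0315]
 [ 0.001   0.2857 -0.9583  0.414 ]
 [ 0.      0.      0.      1.    ]]
wedge 0.74 [314.3, 188.9] [[ 0.4851 -0.0259  0.0807]]
knob 0.71 [542.6, 233.2] [[0.5145 0.2045 0.1112]]
board 0.95 [385.9, 197.2] [[0.4959 0.0525 0.0637]]
```

View pics/w1.png

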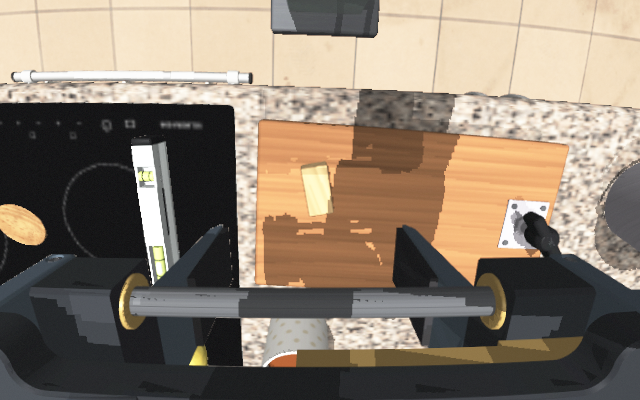

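The wrist view shows the wedge at (316,190), the level at left (152,210), the knob wings at (540,232), and the tub's rim at the right edge.

```bash
python3 - <<'E'
from h import *
c=cap('wrist'); W=cloud(c)
k=np.array([-.0007,-.0156,.0649]); H=W[...,2]-(W[...,:2]@k[:2]+k[2])
def rect(m,name):
    n,l,s,_=cv2.connectedComponentsWithStats(m.astype(np.uint8)); i=1+s[1:,4].argmax(); P=W[l==i]
    r=cv2.minAreaRect((P[:,:2]*1000).astype(np.float32)); b=cv2.boxPoints(r); e=[b[1]-b[0],b[2]-b[1]]; L=max(e,key=np.linalg.norm)
    print(name,len(P),r,np.degrees(np.arctan2(L[1],L[0]))%180,P[:,2].max()); return P
ok=c['range_z']>0
rect(ok&(H>.006)&(H<.03)&(np.hypot(W[...,0]-.485,W[...,1]+.026)<.045),'wedge')
P=rect(ok&(W[...,2]>.09)&(W[...,2]<.118)&(np.hypot(W[...,0]-.522,W[...,1]-.21)<.045),'knob')
rect(ok&(W[...,2]>.036)&(W[...,2]<.055)&(np.hypot(W[...,0]-.54,W[...,1]+.21)<.12),'level')
m=ok&(abs(H)<.02)&(H>-.008)&(abs(W[...,0]-.5)<.03)&(abs(W[...,1]-.1)<.08)
Q=W[m]; A=np.c_[Q[:,:2],np.ones(len(Q))]; print(np.linalg.lstsq(A,Q[:,2],rcond=None)[0])
E
```

```text
wedge 1347 ((488.0186462402344, -22.443620681762695), (56.29210662841797, 27.06077766418457), 10.766122817993164) 10.766122 0.08821246854480225
knob 1059 ((520.8270874023438, 211.06788635253906), (52.79228210449219, 26.307876586914062), 52.7242317199707) 52.724224 0.11383546045510806
level 3001 ((534.32763671875, -216.9678497314453), (184.52069091796875, 25.586524963378906), 2.032912254333496) 2.0329082 0.04735336209986041
[-0.0017 -0.017   0.0656]
```

```bash
python3 - <<'E'
from h import *
go(.482,-.0242,.0845,100.8)
E
```

```text
t 3.58 tcp [ 0.4803 -0.028   0.2611] F [0.2004 1.0018 0.7135] w 0.09107577453646 g 0.0
TURN -8.6 SHIFT mm [ -2.3   3.4 176.6] q6 -1.6915845075440108
```

```bash
python3 -m creep '[-1,2,20,-4.3, -1,2,35,-4.3, 0,0,35,0, 0,0,35,0, 0,0,25,0, 0,0,15,0, 0,0,11,0, 0,0,0,0]'
python3 -m creep '[0,0,0,0, 0,0,0,0, 0,0,0,0, 0,0,0,0, 0,0,0,0, 0,0,0,0]' 0
```

```text
time: 4.58
ee_pos: [0.4823, -0.0245, 0.0848]
orientation: [[-0.982, -0.186, -0.0], [-0.186, 0.982, 0.0], [0.0, 0.0, -1.0]]
ft_force: [1.0, 0.1, 0.5]
grip_width: 0.0912
grasp_force: 0.0
time: 5.32
ee_pos: [0.4823, -0.0249, 0.0849]
orientation: [[-0.983, -0.186, -0.0], [-0.186, 0.983, 0.0], [0.0, 0.0, -1.0]]
ft_force: [-0.3, 0.2, 0.4]
grip_width: 0.0341
grasp_force: 0.0
```

```bash
python3 -m creep '[0,0,0,0, 0,0,0,0, 0,0,0,0, 0,0,-8,0, 0,0,-30,0, 0,0,-40,0, 0,0,-42,0, 0,0,0,0]'
python3 - <<'E'
from h import *
go(.506,.431,.205,100.8)
E
```

```text
time: 6.32
ee_pos: [0.4844, -0.025, 0.2087]
orientation: [[-0.983, -0.186, 0.008], [-0.186, 0.983, -0.001], [-0.008, -0.002, -1.0]]
ft_force: [-0.1, 0.0, -1.0]
grip_width: 0.0269
grasp_force: 30.0
t 6.33 tcp [ 0.4844 -0.025   0.2087] F [-0.1475  0.0055 -1.0088] w 0.02689110448449751 g 29.951396388933063
TURN -0.1 SHIFT mm [-106.6  443.9    3.6] q6 -1.8329862661444376
```

```bash
python3 -m creep '[-4,18,0,0, -9,37,0,0, -9,37,0,0, -9,37,0,0, -9,37,0,0, -9,37,0,0, -9,37,0,0, -9,37,0,0, -9,37,0,0, -9,37,0,0, -9,37,0,0, -9,37,0,0, -4,19,0,0, 0,0,0,0, 0,0,0,0]'
python3 - <<'E'
from h import *
go(.506,.431,.081)
c=cap('wrist','w2.png'); W=cloud(c)
P=W[(c['range_z']>0)&(W[...,2]>.095)&(W[...,2]<.12)&(np.hypot(W[...,0]-.506,W[...,1]-.431)<.1)]
print(len(P),cv2.minEnclosingCircle((P[:,:2]*1000).astype(np.float32)))
for q in ['wedge','tub']: print(boxes_of(q,'wrist')[:2])
E
```

```text
time: 8.2
ee_pos: [0.505, 0.4299, 0.2047]
orientation: [[-0.983, -0.185, -0.001], [-0.185, 0.983, -0.001], [0.001, -0.001, -1.0]]
ft_force: [0.4, 0.3, -0.4]
grip_width: 0.0271
grasp_force: 30.0
t 8.2 tcp [0.505  0.4299 0.2047] F [ 0.3533  0.2571 -0.3746] w 0.027124578424477373 g 29.951396752148867
TURN 0 SHIFT mm [ -1.3   1.  123.7] q6 -1.0685356279801201
5205 ((503.5641784667969, 427.7351989746094), 78.47677612304688)
[{'pixel': [311.6, 250.5], 'p': 0.7}]
[{'pixel': [312.7, 181.1], 'p': 0.61}, {'pixel': [67.2, 146.9], 'p': 0.37}]
```

View pics/w2.png

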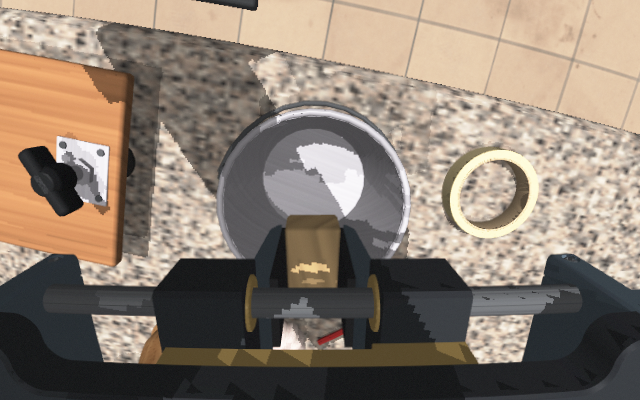

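The wedge is held at (312,250), above the tub centred at about (315,180). Lowering and releasing it.

```bash
python3 -m creep '[0,0,20,0, 0,0,40,0, 0,0,40,0, 0,0,20,0, 0,0,0,0]'
python3 -m creep '[0,0,0,0, 0,0,0,0, 0,0,0,0, 0,0,-30,0, 0,0,-50,0, 0,0,-50,0, 0,0,-20,0, 0,0,0,0]' 0.55
python3 - <<'E'
from h import *
go(.52,.213,.215,52.7+90)
c=cap('wrist','w3.png')
for q in ['wedge','tub','knob']: print(q,[(b['p'],b['pixel'],pts(c,b['pixel'])) for b in boxes_of(q,'wrist')[:2]])
W=cloud(c)
m=(c['range_z']>0)&(W[...,2]>.104)&(W[...,2]<.118)&(np.hypot(W[...,0]-.522,W[...,1]-.21)<.045)
P=W[m]; print(cv2.minAreaRect((P[:,:2]*1000).astype(np.float32)),P.mean(0),P[:,2].max(),len(P))
E
```

```text
time: 8.98
ee_pos: [0.5043, 0.4298, 0.0835]
orientation: [[-0.983, -0.185, -0.003], [-0.185, 0.983, -0.002], [0.003, -0.002, -1.0]]
ft_force: [-0.2, 0.5, 0.3]
grip_width: 0.0266
grasp_force: 30.0
time: 9.98
ee_pos: [0.5057, 0.4319, 0.2375]
orientation: [[-0.983, -0.186, 0.004], [-0.186, 0.983, 0.003], [-0.004, 0.003, -1.0]]
ft_force: [0.0, -0.0, -1.3]
grip_width: 0.0502
grasp_force: 0.0
t 9.97 tcp [0.5057 0.4319 0.2375] F [ 0.0435 -0.0417 -1.2551] w 0.0502199921929852 g 0.0
TURN -42.0 SHIFT mm [ 165.5 -144.    21.8] q6 -1.0681697884976142
wedge [(0.77, [308.7, 178.7], array([[0.5102, 0.4294, 0.0196]])), (0.36, [70.1, 142.0], array([[0.5073, 0.1835, 0.0602]]))]
tub [(0.93, [297.6, 184.9], array([[0.5238, 0.4184, 0.0028]]))]
knob [(0.63, [78.0, 166.3], array([[0.5158, 0.2249, 0.1086]]))]
((521.9743041992188, 216.53665161132812), (59.301212310791016, 23.723621368408203), 43.69670104980469) [0.5214 0.2175 0.1102] 0.11409933576606024 1341
```

```bash
python3 - <<'E'
from h import *
go(.538,-.216,.235,91.5)
E
```

```text
t 10.18 tcp [0.5044 0.4308 0.2331] F [ 0.0362 -0.3916 -0.6477] w 0.05010216978795319 g 0.0
TURN 9.2 SHIFT mm [ -16.6 -647.4   -0.7] q6 -1.0681565974419316
```

```bash
python3 -m creep '[0,0,0,4.6, 0,0,0,4.6, -1,-40,0,0, -1,-47,0,0, -1,-47,0,0, -1,-47,0,0, -1,-47,0,0, -1,-47,0,0, -1,-47,0,0, -1,-47,0,0, -1,-47,0,0, -1,-47,0,0, -1,-47,0,0, -1,-47,0,0, -1,-47,0,0, -1,-43,0,0, -3,0,0,0, 0,0,0,0]'
python3 - <<'E'
from h import *
c=cap('wrist','w4.png'); W=cloud(c)
m=(c['range_z']>0)&(W[...,2]>.036)&(W[...,2]<.055)&(np.hypot(W[...,0]-.54,W[...,1]+.21)<.12)
P=W[m]; r=cv2.minAreaRect((P[:,:2]*1000).astype(np.float32)); b=cv2.boxPoints(r); print(r,b,P[:,2].mean())
for q in ['level','vial','bubble_mid']: print(q,[(b['p'],b['pixel'],pts(c,b['pixel'],.043)) for b in boxes_of(q,'wrist')[:2]])
go(.54,-.216,.036,91.5)
E
```

```text
time: 12.42
ee_pos: [0.5387, -0.2145, 0.2338]
orientation: [[-1.0, -0.026, -0.002], [-0.026, 1.0, 0.002], [0.002, 0.002, -1.0]]
ft_force: [0.4, -0.3, 0.3]
grip_width: 0.0503
grasp_force: 0.0
((540.0050048828125, -159.5173797607422), (198.8677520751953, 138.6999969482422), 2.1085219383239746) [[ 438.0869  -93.8727]
 [ 443.19   -232.4788]
 [ 641.9231 -225.162 ]
 [ 636.8199  -86.5559]] 0.04393319198497337
level [(0.91, [306.9, 178.0], array([[ 0.5345, -0.2195,  0.043 ]]))]
vial [(0.57, [307.6, 175.6], array([[ 0.532 , -0.2189,  0.043 ]]))]
bubble_mid [(0.41, [309.6, 237.7], array([[ 0.6017, -0.2151,  0.043 ]]))]
t 12.62 tcp [ 0.5389 -0.2139  0.2348] F [ 0.1913 -0.2418 -0.4178] w 0.05034184704402681 g 0.0
TURN 0.1 SHIFT mm [ -1.1  -2.2 198.8] q6 -1.9963860725326745
```

View pics/w4.png

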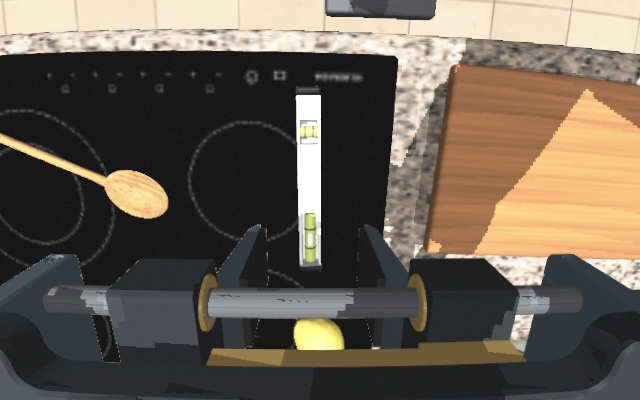

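The level runs from (308,88) to (311,270), lined up with the fingers, and the lemon lies beyond its far end. Descending to grip.

```bash
python3 -m creep '[-1,-2.5,20,-0.5, 0,0,45,0, 0,0,50,0, 0,0,45,0, 0,0,25,0, 0,0,13,0, 0,0,0,0]'
python3 -m creep '[0,0,0,0, 0,0,0,0, 0,0,0,0, 0,0,0,0, 0,0,0,0, 0,0,0,0, 0,0,-10,0, 0,0,-30,0, 0,0,-40,0, 0,0,-40,0, 0,0,0,0]' 0
python3 - <<'E'
from h import *
L=np.array([.035,.9994]); p=np.array([.5194,.078])-.035*L; print(p)
go(p[0],p[1],.158,-2)
E
```

```text
time: 13.5
ee_pos: [0.54, -0.217, 0.0367]
orientation: [[-0.999, -0.036, -0.001], [-0.036, 0.999, 0.0], [0.001, 0.0, -1.0]]
ft_force: [-1.1, 1.3, 0.2]
grip_width: 0.0502
grasp_force: 0.0
time: 14.88
ee_pos: [0.5417, -0.2184, 0.1599]
orientation: [[-0.999, -0.035, 0.006], [-0.035, 0.999, -0.003], [-0.006, -0.003, -1.0]]
ft_force: [-0.1, 0.0, -3.9]
grip_width: 0.0235
grasp_force: 30.0
[0.5182 0.043 ]
t 14.88 tcp [ 0.5417 -0.2184  0.1599] F [-0.0949  0.0318 -3.8867] w 0.02352867313861691 g 29.999185502529144
TURN -86.0 SHIFT mm [-260.4   32.7    1. ] q6 -2.008426761111795
```

```bash
python3 -m creep '[0,10,-5,0, 2,30,-5,0, 2,37,0,0, 2,37,0,0, 2,37,0,0, 2,37,0,0, 2,37,0,0, 2,30,0,0, 0,7,0,0, 0,0,0,9.4, 0,0,0,9.4, 0,0,0,9.4, 0,0,0,9.4, 0,0,0,9.4, 0,0,0,9.4, 0,0,0,9.4, 0,0,0,9.4, 0,0,0,9.4, 0,0,0,9.4]'
python3 - <<'E'
from h import *
go(.518,.043,.098,-2)
E
```

```text
time: 17.25
ee_pos: [0.516, 0.0432, 0.1656]
orientation: [[0.041, 0.999, -0.003], [0.999, -0.041, -0.0], [-0.001, -0.003, -1.0]]
ft_force: [-0.8, 0.5, -3.4]
grip_width: 0.024
grasp_force: 30.0
t 17.25 tcp [0.516  0.0432 0.1656] F [-0.8329  0.4558 -3.4166] w 0.024001400723376216 g 29.99395877122879
TURN -0.3 SHIFT mm [-0.1  2.2 67.6] q6 0.10258149659123887
```

```bash
python3 -m creep '[0,2,20,-0.3, 0,0,25,0, 0,0,15,0, 0,0,5,0, 0,0,2,0, 0,0,0,0]'
python3 -m creep '[0,0,0.5,0, 0,0,0.5,0, 0,0,0,0]'
```

```text
time: 18.0
ee_pos: [0.5194, 0.0437, 0.1005]
orientation: [[0.03, 1.0, 0.001], [1.0, -0.03, 0.0], [0.0, 0.001, -1.0]]
ft_force: [-0.6, 0.2, -2.6]
grip_width: 0.0236
grasp_force: 30.0
time: 18.38
ee_pos: [0.519, 0.0438, 0.0991]
orientation: [[0.03, 1.0, 0.0], [1.0, -0.03, 0.0], [0.0, 0.0, -1.0]]
ft_force: [-0.2, 0.2, -3.1]
grip_width: 0.0242
grasp_force: 30.0
```

```bash
python3 -m creep '[0,0,0.8,0, 0,0,0.7,0, 0,0,0,0]'
```

```text
time: 18.75
ee_pos: [0.5191, 0.044, 0.0979]
orientation: [[0.03, 1.0, 0.001], [1.0, -0.03, 0.0], [0.0, 0.001, -1.0]]
ft_force: [-1.3, 3.1, 2.6]
grip_width: 0.0233
grasp_force: 30.0
```

```bash
python3 -m creep '[0,0,0.4,0, 0,0,0,0]'
python3 -m creep '[0,0,0,0, 0,0,0,0, 0,0,0,0, 0,0,-20,0, 0,0,-30,0, -30,0,-12,0, -40,0,0,0, -25,0,0,0, 0,0,0,0, 0,0,0,0, 0,0,0,0]' 0.6
cat > bub.py <<'E'
from h import *
import sys
c=cap('wrist',sys.argv[1])
for q in ['level','vial','bubble_mid']: print(q,[(b['p'],np.round(b['pixel'],1),pts(c,b['pixel'],.098)[0]) for b in boxes_of(q,'wrist')[:2]])
st(); np.savez('last.npz',**{k:np.array(v) for k,v in c.items()})
E
python3 bub.py w5.png
```

```text
time: 19.0
ee_pos: [0.5191, 0.0442, 0.0973]
orientation: [[0.03, 1.0, 0.001], [1.0, -0.03, 0.001], [0.001, 0.001, -1.0]]
ft_force: [-0.9, 3.5, 2.7]
grip_width: 0.0238
grasp_force: 30.0
time: 20.38
ee_pos: [0.5161, -0.0504, 0.1589]
orientation: [[0.029, 1.0, -0.0], [1.0, -0.029, 0.0], [0.0, -0.0, -1.0]]
ft_force: [-1.3, -0.2, 1.0]
grip_width: 0.0545
grasp_force: 0.0
level [(0.83, array([311.1, 115.6]), array([0.5184, 0.0231, 0.098 ]))]
vial [(0.97, array([313. , 114.5]), array([0.5196, 0.0237, 0.098 ]))]
bubble_mid [(0.82, array([313.6, 198.4]), array([ 0.5185, -0.0303,  0.098 ]))]
t 20.57 tcp [ 0.5161 -0.0506  0.159 ] F [0.9884 0.0934 0.5259] w 0.05489086964956145 g 0.0
```

View pics/w5.png

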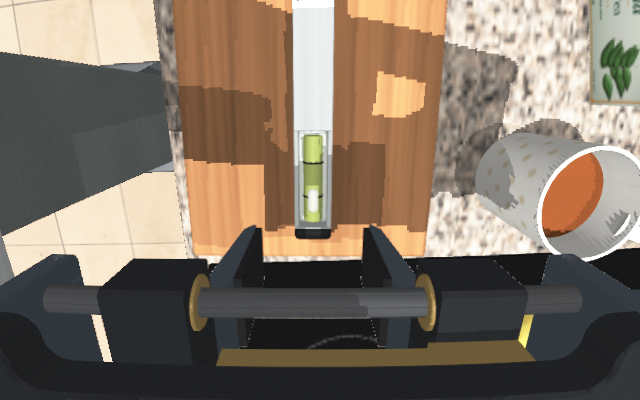

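The long vial lies at column 313 with its lines at about rows 163 and 196, and the bubble sits low (right-end side) near row 200. I take a profile to measure the offset.

```bash
cat > prof.py <<'E'
from h import *
d=np.load('last.npz'); im=d['image'].astype(int)
for r in range(128,232): print(r,im[r,309:318].mean(0).astype(int), im[r,309:318,2].max(),end=' | ' if r%4!=3 else '\n')
E
python3 prof.py
```

```text
128 [235 238 237] 242 | 129 [233 237 236] 240 | 130 [212 217 215] 222 | 131 [228 231 230] 242
132 [242 245 243] 249 | 133 [194 198 190] 205 | 134 [182 185 173] 174 | 135 [124 133  75] 77
136 [171 186 105] 109 | 137 [203 219 125] 132 | 138 [205 220 127] 135 | 139 [205 220 127] 134
140 [206 220 126] 134 | 141 [205 220 126] 135 | 142 [205 220 126] 134 | 143 [205 220 126] 134
144 [205 220 126] 134 | 145 [206 220 126] 132 | 146 [206 220 126] 133 | 147 [206 221 126] 134
148 [206 221 126] 135 | 149 [206 221 126] 133 | 150 [206 221 126] 134 | 151 [206 220 126] 134
152 [206 220 126] 133 | 153 [205 220 126] 133 | 154 [205 220 126] 133 | 155 [205 220 126] 134
156 [206 220 126] 133 | 157 [206 220 127] 133 | 158 [205 220 126] 134 | 159 [205 220 126] 133
160 [204 218 125] 133 | 161 [189 203 116] 133 | 162 [136 147  86] 114 | 163 [42 43 42] 48
164 [ 99 107  65] 70 | 165 [152 164  93] 98 | 166 [151 163  93] 97 | 167 [151 164  93] 97
168 [151 163  93] 97 | 169 [151 163  93] 98 | 170 [151 163  93] 97 | 171 [151 163  93] 97
172 [151 163  93] 97 | 173 [151 163  92] 96 | 174 [150 163  92] 97 | 175 [150 1
[... 605 characters left out ...]
0] 243 | 202 [238 239 230] 243 | 203 [238 239 230] 243
204 [238 239 230] 242 | 205 [238 239 230] 243 | 206 [238 239 229] 242 | 207 [238 239 230] 242
208 [237 239 229] 242 | 209 [234 236 224] 240 | 210 [227 230 210] 234 | 211 [214 221 182] 219
212 [202 214 141] 168 | 213 [202 218 123] 129 | 214 [202 218 124] 130 | 215 [202 218 123] 130
216 [202 218 123] 130 | 217 [202 218 123] 130 | 218 [203 218 124] 130 | 219 [202 217 123] 130
220 [202 218 123] 130 | 221 [181 195 120] 125 | 222 [134 140 118] 120 | 223 [120 123 121] 123
224 [121 124 122] 125 | 225 [122 124 123] 125 | 226 [122 124 123] 125 | 227 [173 177 175] 177
228 [185 190 188] 191 | 229 [54 55 55] 58 | 230 [40 40 41] 43 | 231 [45 47 47] 49
```

Bubble centre is at row 200 and the vial centre at about 180, at 1.5 px/mm. The offset is about 13.5 mm, which needs about 2.33 rad (133°) clockwise. Moving to the knob.

```bash
python3 -m creep '[10,0,-30,0, 36,0,-30,0, 45,1,0,0, 48,1,0,0, 48,1,0,0, 48,0,0,0, 29,0,0,-7, 0,0,0,-10, 0,0,0,-10, 0,0,0,-10, 0,0,0,-10, 0,0,0,-10, 0,0,0,-10, 0,0,0,-10, 0,0,0,-10, 0,0,0,-10, 0,0,0,-10, 0,0,0,-10, 0,0,0,-10, 0,0,0,0]'
python3 - <<'E'
from h import *
o=st(); R=o['orientation']; print(R, o['qpos'])
c=cap('wrist','w6.png'); W=cloud(c)
m=(c['range_z']>0)&(W[...,2]>.1065)&(W[...,2]<.118)&(np.hypot(W[...,0]-.522,W[...,1]-.213)<.04)
P=W[m]; print(cv2.minAreaRect((P[:,:2]*1000).astype(np.float32)),P.mean(0),P[:,2].max(),len(P))
for q in ['knob']: print([(b['p'],b['pixel'],pts(c,b['pixel'])) for b in boxes_of(q,'wrist')[:2]])
E
```

```text
time: 23.08
ee_pos: [0.5268, 0.2128, 0.219]
orientation: [[-0.817, -0.577, -0.0], [-0.577, 0.817, 0.0], [0.0, 0.0, -1.0]]
ft_force: [-0.9, 0.2, -0.4]
grip_width: 0.0548
grasp_force: 0.0
t 23.07 tcp [0.5268 0.2128 0.219 ] F [-0.901   0.1684 -0.3971] w 0.0548481781243431 g 0.0
[[-0.8171 -0.5765 -0.0001]
 [-0.5765  0.8171  0.0001]
 [ 0.      0.0001 -1.    ]] [ 0.3637  0.3167  1.5999  0.0001  1.2252 -1.8216]
((522.7718505859375, 214.9041748046875), (58.4805793762207, 25.368980407714844), 51.798126220703125) [0.5217 0.2139 0.1112] 0.11427195710991728 1367
[(0.8, [319.9, 200.4], array([[0.5197, 0.2151, 0.1135]]))]
```

View pics/w6.png

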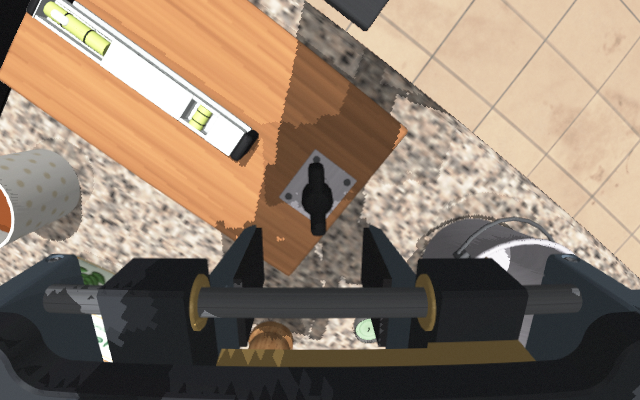

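The wing bar runs nearly straight up the picture, from (316,163) to (318,236), between the fingers. The finger midline is about column 312, so I shift 4 mm along tool y.

```bash
python3 -m creep '[3,4,20,1, 0,0,35,0, 0,0,35,0, 0,0,21,0, 0,0,10,0, 0,0,0,0]'
python3 -m creep '[0,0,0,0, 0,0,0,0, 0,0,0,0, 0,0,0,0, 0,0,0,0, 0,0,0,0]' 0
python3 -m creep '[0,0,0,0, 0,0,0,0, 0,0,0,0]'
```

```text
time: 23.92
ee_pos: [0.5221, 0.2142, 0.0979]
orientation: [[-0.827, -0.563, -0.001], [-0.563, 0.827, -0.0], [0.001, 0.0, -1.0]]
ft_force: [0.3, -0.0, 1.1]
grip_width: 0.0547
grasp_force: 0.0
time: 24.68
ee_pos: [0.5223, 0.2144, 0.0986]
orientation: [[-0.826, -0.563, 0.001], [-0.563, 0.826, 0.001], [-0.001, 0.0, -1.0]]
ft_force: [-2.3, 1.2, 5.0]
grip_width: 0.0258
grasp_force: 30.0
time: 25.05
ee_pos: [0.5223, 0.2145, 0.0986]
orientation: [[-0.826, -0.563, 0.001], [-0.563, 0.826, 0.001], [-0.001, 0.0, -1.0]]
ft_force: [-1.3, 2.6, 6.0]
grip_width: 0.026
grasp_force: 30.0
```

```bash
python3 -m creep '[0,0,0,0, 0,0,-5,0, 0,0,-4,0]' 0.45
python3 -m creep '[0,0,0,0, 0,0,0,0, 0,0,0,0, 0,0,0,0, 0,0,0,0]' 0
```

```text
time: 25.42
ee_pos: [0.5222, 0.214, 0.1071]
orientation: [[-0.826, -0.564, -0.0], [-0.564, 0.826, -0.0], [0.0, -0.0, -1.0]]
ft_force: [0.4, 0.1, 0.3]
grip_width: 0.0411
grasp_force: 0.0
time: 26.05
ee_pos: [0.5221, 0.2143, 0.1071]
orientation: [[-0.826, -0.563, -0.0], [-0.563, 0.826, 0.0], [-0.0, 0.0, -1.0]]
ft_force: [-1.0, 1.1, 1.4]
grip_width: 0.0258
grasp_force: 30.0
```

```bash
python3 -m creep '[0,0,0,5, 0,0,0,10, 0,0,0,10, 0,0,0,10, 0,0,0,10, 0,0,0,10, 0,0,0,10, 0,0,0,10, 0,0,0,10, 0,0,0,10, 0,0,0,10, 0,0,0,10, 0,0,0,10, 0,0,0,8, 0,0,0,0]'
python3 - <<'E'
from h import *
o=st(); print(o['torque'],o['qpos'][5])
c=cap('side'); print([(b['p'],b['pixel']) for b in boxes_of('knob','side')[:1]])
c=cap('wrist','w7.png'); print([(b['p'],b['pixel']) for b in boxes_of('bubble_mid','wrist')[:2]])
E
```

```text
time: 27.92
ee_pos: [0.5223, 0.2146, 0.1071]
orientation: [[0.15, 0.989, 0.0], [0.989, -0.15, 0.001], [0.001, 0.0, -1.0]]
ft_force: [-0.3, 2.9, 1.7]
grip_width: 0.0259
grasp_force: 30.0
t 27.93 tcp [0.5223 0.2146 0.1071] F [-0.3454  2.8503  1.742 ] w 0.025878005410892708 g 30.00093173235655
[ 0.3473  0.1688 -0.0809] 0.5189650593275372
[]
[]
```

```bash
python3 -m creep '[0,0,0,0, 0,0,0,0, 0,0,-20,0, 0,0,-32,0, -25,3,0,0, -50,7,0,0, -50,7,0,0, -50,7,0,0, -50,7,0,0, -38,5,0,0, 0,0,0,0, 0,0,0,0]' 0.6
python3 bub.py w8.png; python3 - <<'E'
from h import *
d=np.load('last.npz'); im=d['image'][100:250,250:400,::-1]; cv2.imwrite('pics/c8.png',cv2.resize(im,None,fx=4,fy=4,interpolation=2))
E
```

```text
time: 29.62
ee_pos: [0.5177, -0.0512, 0.1589]
orientation: [[0.152, 0.988, -0.0], [0.988, -0.152, 0.0], [0.0, -0.001, -1.0]]
ft_force: [-0.1, 0.2, 1.0]
grip_width: 0.055
grasp_force: 0.0
level [(0.84, array([293. , 114.8]), array([0.518 , 0.0237, 0.098 ]))]
vial [(0.83, array([294.4, 115.9]), array([0.5188, 0.0229, 0.098 ]))]
bubble_mid [(0.62, array([304.3, 179.6]), array([ 0.5185, -0.0179,  0.098 ]))]
t 29.82 tcp [ 0.5179 -0.0504  0.159 ] F [-0.4509  0.6754  0.3108] w 0.05449638741358075 g 0.0
```

View pics/c8.png

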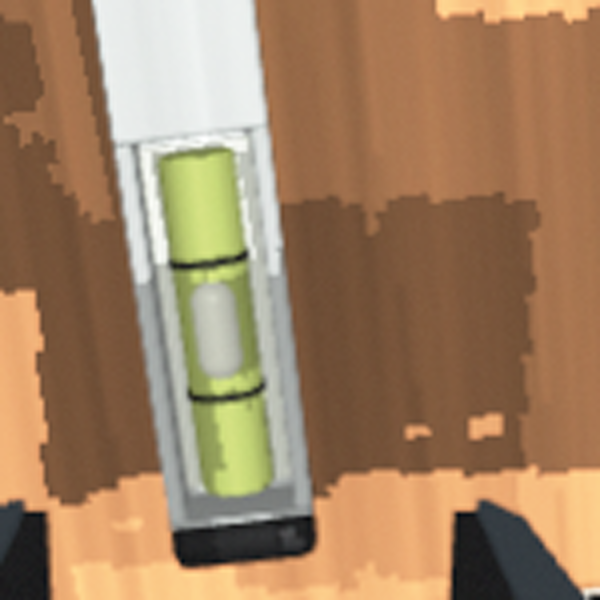

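The lines are at rows 263 and 395 of the crop and the bubble spans 282–378. Its middle at 330 against 329 means it is centred within about 0.3 mm. Next, the press on the middle.

```bash
python3 -m creep '[0,0,0,-6.7, 20,0,0,0, 30,0,0,0, 30,0,0,0, 14,0,0,0, 0,0,0,0, 0,0,0,0]' 0
python3 - <<'E'
from h import *
go(.5197,.0425,.127,-2)
E
```

```text
time: 30.7
ee_pos: [0.5212, 0.0421, 0.159]
orientation: [[0.035, 0.999, -0.0], [0.999, -0.035, -0.0], [-0.0, -0.0, -1.0]]
ft_force: [0.1, 0.4, 0.1]
grip_width: 0.0005
grasp_force: 0.0
t 30.7 tcp [0.5212 0.0421 0.159 ] F [0.0571 0.4007 0.0978] w 0.0005245974952091388 g 0.0
TURN 0.0 SHIFT mm [ 0.3 -1.5 32. ] q6 0.09401706167775414
```

```bash
python3 -m creep '[0,-1.5,10,0, 0,0,12,0, 0,0,8,0, 0,0,2,0, 0,0,0,0]'
python3 -m creep '[0,0,1,0, 0,0,1,0, 0,0,1,0, 0,0,0,0]'
```

```text
time: 31.32
ee_pos: [0.5198, 0.0427, 0.1269]
orientation: [[0.035, 0.999, -0.0], [0.999, -0.035, 0.0], [0.0, -0.0, -1.0]]
ft_force: [-0.5, -0.8, 1.2]
grip_width: 0.0006
grasp_force: 0.0
time: 31.82
ee_pos: [0.5197, 0.0427, 0.124]
orientation: [[0.035, 0.999, -0.0], [0.999, -0.035, 0.0], [0.0, -0.0, -1.0]]
ft_force: [0.3, 0.7, 0.1]
grip_width: 0.0006
grasp_force: 0.0
```

```bash
python3 -m creep '[0,0,0.5,0, 0,0,0,0]'; python3 -m creep '[0,0,0.5,0, 0,0,0,0]' | egrep 'force|pos'
```

```text
time: 32.08
ee_pos: [0.5197, 0.0427, 0.1235]
orientation: [[0.035, 0.999, 0.0], [0.999, -0.035, 0.0], [0.0, -0.0, -1.0]]
ft_force: [0.3, 0.0, 0.2]
grip_width: 0.0007
grasp_force: 0.0
ee_pos: [0.5198, 0.0427, 0.1233]
ft_force: [-1.2, -0.4, 2.8]
grasp_force: 1.3
```

```bash
python3 -m creep '[0,0,0.4,0, 0,0,0,0]' | egrep 'time|force|pos'
```

```text
time: 32.58
ee_pos: [0.5198, 0.0427, 0.1233]
ft_force: [-1.6, -0.1, 5.0]
grasp_force: 2.8
```

```bash
python3 -m creep '[0,0,0.4,0, 0,0,0.3,0, 0,0,0,0, 0,0,0,0]' | egrep 'time|force|pos'
python3 - <<'E'
from h import *
f=[]
c=cap('wrist'); np.savez('last.npz',**{k:np.array(v) for k,v in c.items()})
for i in range(6): cap('side'); f.append(telemetry.get_obs()['ft_force'])
print(np.array(f)); print([(b['p'],b['pixel']) for b in boxes_of('bubble_mid','wrist')[:2]])
im=c['image'][120:280,230:390,::-1]; cv2.imwrite('pics/c9.png',cv2.resize(im,None,fx=3.7,fy=3.7,interpolation=2))
E
```

```text
time: 33.08
ee_pos: [0.5198, 0.0427, 0.1233]
ft_force: [-2.8, -0.8, 9.7]
grasp_force: 5.0
[[-3.3045 -0.1848 11.0677]
 [-3.056  -0.8215  8.953 ]
 [-3.0146 -0.161   9.3589]
 [-3.1576  0.2593 10.4495]
 [-3.3949 -0.8637 10.1089]
 [-3.4469  0.8975  9.4292]]
[(0.51, [312.9, 345.7])]
```

View pics/c9.png

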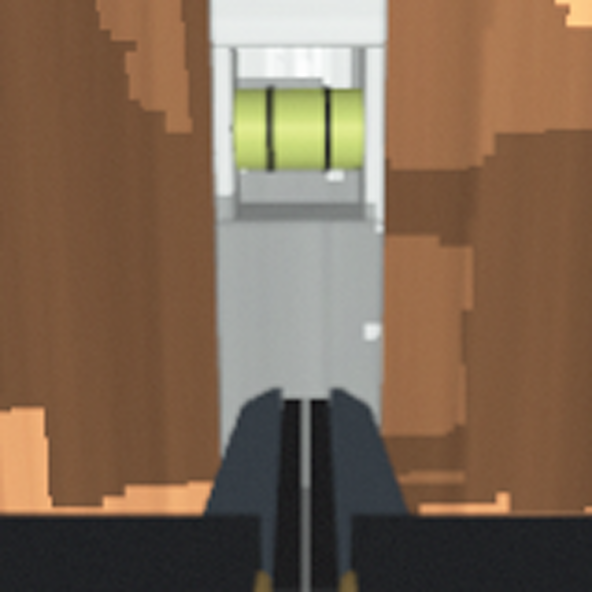

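The press holds steady at about 10 N mid-level. This view shows the fingertips on the solid centre; the fingers hide the long vial, which was centred when last seen. Handing in.

```bash
python3 -c "
from h import *
print(hand_in())"
```

```text
the job is handed in; nothing more can be done
None
```

I put the wedge in the tub, laid the level lengthways on the board, turned the knob about 133° clockwise and handed the job in pressing mid-level at about 10 N; the bubble was centred to about 0.3 mm just before the press, but the gripper hid it during the press, so I could not check it then.

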